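Roll the tiles of an upstand panel flush

TASK

Finish bedding the tiles of the little upstand panel: take away the tin that was left on them as a weight and stand it upright on the worktop, then take the hand roller from its rest and roll it with firm, steady pressure along the whole row, from one end to the other, until every tile is flush with the metal trim. Press the tiles with the roller only, not so hard that one cracks (about 60 N), then hang the roller back in its rest, and leave the other things where they are.

Things in the scene. Friction and masses are not known exactly. Their poses are not given: they have to be found in the camera images.
- panel: Upstand panel flat on the worktop, fixed: a strip 72 x 260 mm edged all round with aluminium trim, its upper edge 19 mm above the worktop. In it six pale brick tiles in one row, 62 mm across it, 40 mm along it, 42 mm centre to centre, standing 3 to 4 mm proud of the trim. Origin: centre of its underside; y runs along the row, x across, z up; tile_0 is centred at y = -105 mm, tile_5 at y = +105 mm.
- panel_top (a point): Centre of the panel at the height of the trim's upper edge (19 mm), where the tile faces must come; same axes as the panel.
- tile_0 (a joint): How far tile_0 (centred at y = -105 mm on the panel) has been pressed down into its bonding bed, in m: 0 = 4 mm proud of the trim, 0.004 = flush, on its stop. The bed is tacky: the tile sinks only under about 8 N, stays where it is pushed, and does not tilt.
- tile_1 (a joint): How far tile_1 (centred at y = -63 mm on the panel) has been pressed down into its bonding bed, in m: 0 = 4 mm proud of the trim, 0.004 = flush, on its stop. The bed is tacky: the tile sinks only under about 8 N, stays where it is pushed, and does not tilt.
- tile_2 (a joint): How far tile_2 (centred at y = -21 mm on the panel) has been pressed down into its bonding bed, in m: 0 = 4 mm proud of the trim, 0.004 = flush, on its stop. The bed is tacky: the tile sinks only under about 8 N, stays where it is pushed, and does not tilt.
- tile_3 (a joint): How far tile_3 (centred at y = +21 mm on the panel) has been pressed down into its bonding bed, in m: 0 = 4 mm proud of the trim, 0.004 = flush, on its stop. The bed is tacky: the tile sinks only under about 8 N, stays where it is pushed, and does not tilt.
- tile_4 (a joint): How far tile_4 (centred at y = +63 mm on the panel) has been pressed down into its bonding bed, in m: 0 = 4 mm proud of the trim, 0.004 = flush, on its stop. The bed is tacky: the tile sinks only under about 8 N, stays where it is pushed, and does not tilt.
- tile_5 (a joint): How far tile_5 (centred at y = +105 mm on the panel) has been pressed down into its bonding bed, in m: 0 = 4 mm proud of the trim, 0.004 = flush, on its stop. The bed is tacky: the tile sinks only under about 8 N, stays where it is pushed, and does not tilt.
- roller: Hand roller, 0.4 kg, 96 mm tall, hanging upright in its rest: dark wooden grip block at the top (see roller_grip), below it a steel bridge plate 96 (x) x 30 (y) x 4 mm, two cheeks (63 mm over the axle nuts) and a dark rubber wheel 38 mm in diameter, 46 mm wide. Origin: middle of the wheel's lowest line, under the grip's centre; z up through the grip, x along the axle: it rolls along its y.
- roller_grip (a point): Middle of the roller's grip block, 73 mm above the wheel's lowest line; same axes as the roller. The block is 54 mm (x) x 26 mm (y), from 46 to 96 mm above the wheel's lowest line, its top rounded over; take it by its two broad faces, fingers closing along y.
- roller_bridge (a point): Centre of the underside of the roller's bridge plate, 42 mm above the lowest line of the wheel.
- wheel (a joint): Angle through which the roller's wheel has turned in its fork, rad, 0 at the start, free to turn either way; 19 mm of rolling is 1 rad.
- rest: Rest of the roller, fixed, bent aluminium, base 84 mm (x) x 64 mm (y): two upright side plates 6 mm thick, inner faces 70 mm apart in x, tops 51 mm above the worktop, a 5 mm lip at either end of each top, lips 42 mm apart in y. Origin: centre of the underside. It stands left or right of the panel, the stack of spare tiles on the other side.
- rest_top (a point): Where the middle of the bridge plate's underside lies when the roller hangs: the plate lies on both side plates, between the lips, and the wheel hangs between them, its lowest line 9 mm above the worktop. Same axes as the rest; the roller may hang either way round. Play about 6 mm either way in x and in y.
- tin: Printed food tin (a plain cylinder, 57 mm across, 72 mm tall, about 0.18 kg) left standing on the row of tiles as a weight. Origin: centre of its underside, z up.
- spare_tiles: Stack of four spare tiles, 62 x 40 mm and 32 mm tall, to be left alone (fixed). Origin: centre of its underside.
- shot_glass: Bystander: small clear glass, 49 mm wide, 62 mm tall, at the back. Origin: underside.
- espresso_cup: Bystander: small cup with a handle, 60 x 83 mm, 49 mm tall, at the back right. Origin: underside.
- lemon: Bystander: lemon, 78 x 55 mm, 56 mm tall, in front of the panel. Origin: underside.
- vanilla_drops: Bystander: little dropper bottle, 33 mm wide, 102 mm tall, at the back left. Origin: underside.
- spice_jar: Bystander: spice jar with a lid, 45 mm wide, 106 mm tall, at the back left. Origin: underside.
- garlic: Bystander: head of garlic, 56 mm, in front of the panel. Origin: underside.
- sardine_tin: Bystander: flat oblong tin, 63 x 105 mm, 25 mm tall, at the back. Origin: underside.
There are look-alikes about, which are no part of the job. What is shaped like the tin but green or red is not meant.

How it is judged:
On the way, in this order (a step that is already met when the one before it is completed fails the run):
1. the tin stands on the worktop, off the panel and let go (height (world z) of tin between -0.006 and 0.006 m and angle between tin's own z axis and vertical below 0.12 rad and linear speed of tin below 0.02 m/s and contact force between tin and panel below 0.05 N and contact force between the fingers and tin below 0.05 N), for 0.2 s.
2. the roller runs along the tiles under pressure (its wheel has turned 2 rad or more while a tile is still proud) (contact force between roller and panel above 2 N and (value of joint wheel above 2 rad or value of joint wheel below -2 rad) and not (value of joint each of tile_0, tile_1, tile_2, tile_3, tile_4, tile_5 above 0.003 m)), for 0.05 s.
3. every tile is flush with the trim, within 1 mm (value of joint each of tile_0, tile_1, tile_2, tile_3, tile_4, tile_5 above 0.003 m), for 0.2 s.
At the end, for the whole second after the job is handed in: All six tiles are within 1 mm of flush with the trim; the tin stands upright (within 7 degrees) on the worktop, clear of the panel; the roller hangs in its rest, bridge plate on both side plates (within 12 mm of the middle, 4 mm in height, upright within 6 degrees); all let go and at rest (all of step 1 and all of step 3 and horizontal distance between roller_bridge and rest_top below 0.012 m and z of roller_bridge in the frame of rest_top between -0.004 and 0.004 m and angle between roller's own z axis and vertical below 0.1 rad and angle between the x axis of roller and the x axis of rest_top, either way round below 0.4 rad and linear speed of roller below 0.02 m/s and contact force between the fingers and roller below 0.05 N); the robot touches nothing.
It fails at once if the gripper itself presses on the panel or its tiles (2 N) (contact force between any of the fingers, the arm and panel above 2 N).
It fails at once if a tile cracks: the roller presses the panel with more than 60 N (contact force between roller and panel above 60 N).
It fails at once if the tin is pressed into the tiles (20 N) (contact force between tin and panel above 20 N).
It fails at once if a bystander is moved by more than 30 mm (distance of any of shot_glass, espresso_cup, lemon, vanilla_drops, spice_jar, garlic, sardine_tin from where it was at the start of the episode above 0.03 m).
It also fails if it takes over 72 s, if anything falls off the work surface, if the arm or the gripper's body presses on something with over 40 N, if the wrist force passes 120 N, or if a joint passes its speed limit or range.

ROBOT

A 7-joint arm with a two-finger parallel gripper is mounted at the origin on a cart in front of the work surface, level with it; the furniture and walls round the work are solid. World frame = base frame: x ahead of the robot, y to its left, z up, the work surface at z = 0. Lengths are in m, angles in rad, forces in N, time in s.
With the tool pointing down it reaches from about 0.4 to 0.85 m from the base axis. Payload 10.4 kg.
Tool frame: the origin (TCP) lies between the finger pads; the fingertips stand 14 mm ahead of it and the grasp point (between the pads) lies 5 mm behind it (r.finger_overhang is the z of the fingertips in the tool frame, in m); z points along the fingers, y is the line along which they close (so a half turn about z gives the same grasp; the last joint's range is limited). The gripper opens to 87 mm and grips with 3 to 60 N. Pads are 19 mm wide; open, the fingers measure 117 mm over their backs; the gripper's body (75 mm by 190 mm) begins 51 mm behind the grasp point.
Start: joints at [-1.283, 0.332, -0.065, 1.46, 0.022, 1.35, -0.088], TCP at [0.191, 0.595, 0.237] pointing down, gripper open.
Joint ranges: [-2.6, 2.6], [-0.5, 2.12], [-1.47, 1.34], [0.16, 2.42], [-1.27, 4.41], [0.06, 2.06], [-2.6, 2.6]. Speed limits (rad/s): [2.22, 2.22, 2.79, 2.79, 3.14, 3.14, 3.14].

INTERFACE

Orientations are given as a unit quaternion [x, y, z, w].
In Python, from bench import r, optics gives the robot as it stands.
- The arm moves only by the shell command python3 -m pendant 'ROWS' [FORCE]. ROWS is JSON, a list of rows, each a list of 7 numbers: the closure, from -1 (fully open) to 1 (shut), then the shift along the tool's x, y, z scaled (see below), then the turn, a rotation vector about the tool's x, y, z scaled (see below). In form: [[grip, x, y, z, rx, ry, rz], ...]. A call has 1 to 8 rows; each row is the pose to reach, as a shift and turn from the pose commanded when the call began, along the tool's axes at that moment; what a row does not reach only later rows make up. The controller multiplies each number of a shift by 0.3 m and each number of a turn by 120 degrees. A row lasts 1/8 s, in which the tool goes at most 62.5 mm and 10.7 degrees, less where a joint would pass 70% of its speed; a pose out of reach is approached as far as the arm can. A call with a number of a shift or a turn outside -1 to 1 is refused whole. A call with a gripper value outside its range is refused whole. The fingers move at their own pace and stop on an object; FORCE is the grip in N (left out, the last holds). Time passes only in rows, so rows that repeat a pose let the fingers close. It gives the time, the measured TCP pose, the force, the opening and the grip force at its end, in the units of the state.
- r.read_state(): the state, without advancing time (a new reading comes with each control period).
- optics.camera(name): name is "scene" or "top"; returns a dict with "pixels" (400x640x3 uint8, red, green, blue), "vfov" (degrees; the focal length in pixels is half the picture's height over the tangent of half this angle, whatever the lens; pixels are square), "cx", "cy" (the principal point, pixels), "rvec" (rotation vector, rad) and "tvec" (3), from world to camera coordinates, as OpenCV has them. Camera axes: x right, y down, z forward; pixel columns grow to the right and rows downward; lengths in m; the calibration is good to about 2 mm. A picture is of the moment at which its call begins. There is no depth.
- r.close_job(): hands the job in; it is judged then, once.
The state is a dict: "time": time; "joint_positions": joint angles; "joint_vel": joint speeds; "joint_torque": joint torques, N m; "ee_pos": TCP position; "eef_rot": TCP orientation; "ft_force": force on the tool from outside, world axes, zero at the start; "torque": the same for the moment, N m; "width": finger opening in m; "grip_force": force on a finger pad.
Only numpy, scipy, OpenCV 4.12 (cv2) and the standard library are available. Lean on these libraries where they do the work, as an engineer would, in place of code of your own. Each camera call takes 0.05 s, during which the arm holds its last target. There are 200 camera calls.

## Working session

There is one attempt and no reset: what is moved stays moved. The work goes in short steps, Python scripts to look and compute and a shell command to move; the robot and the scene stay as the last step left them, time stands still between calls to the robot, and variables do not carry over. Pictures are saved under pics/ and viewed, at most 10 in all, crops included, and the job is handed in when it is done.

```bash
mkdir -p pics; ls; python3 - <<'E'
from bench import r, optics
import cv2
s=r.read_state(); print(s['time'],s['ee_pos'],s['eef_rot'],s['width'],s['ft_force'],r.finger_overhang)
for n in('scene','top'):
    c=optics.camera(n); cv2.imwrite(f'pics/{n}0.png',c['pixels'][:,:,::-1]); print(n,c['vfov'],c['cx'],c['cy'],c['rvec'],c['tvec'],{k for k in c})
E
```

```text
pics
0.0 [0.19101433 0.59472134 0.23574824] [ 1.54762001e-01  9.87951532e-01 -6.98305370e-04 -8.14557639e-05] 0.08713045380527631 [ 0.08999978 -0.82655527 -1.20923964] 0.014
scene 45.13027996575166 318.3754125374014 193.6541568582896 [ 2.15311278 -0.82171739  0.3770386 ] [-0.45257671  0.31940972  1.06806007] {'cx', 'rvec', 'cy', 'tvec', 'pixels', 'vfov'}
top 52.60187752853857 320.3851353486889 201.91725696764175 [ 2.17121688 -2.13410687  0.20230889] [-0.04879516  0.58927497  0.96918192] {'cx', 'rvec', 'cy', 'tvec', 'pixels', 'vfov'}
```

View pics/scene0.png

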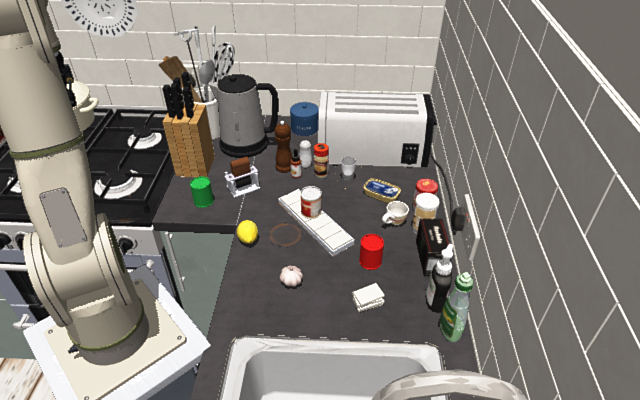

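View pics/top0.png

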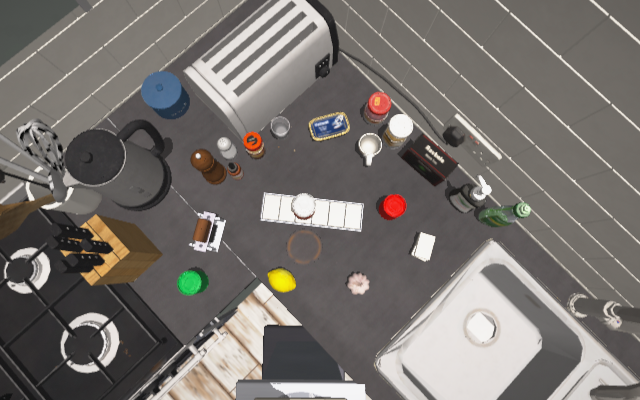

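The scene shows the panel with the printed tin on it (scene 311,202; top 303,207). The rest with the roller is at top (208,232), the green and red look-alikes are at (190,282) and (393,206), and the spare tiles are at (424,247). I'll zoom in and measure.

```bash
cat > h.py <<'E'
from bench import r, optics
import cv2, numpy as np
def cam(n):
    c=optics.camera(n); c['f']=200/np.tan(np.radians(c['vfov']/2)); c['R']=cv2.Rodrigues(np.array(c['rvec'],float))[0]; c['t']=np.array(c['tvec'],float); return c
def cast(c,uv,z):
    d=c['R'].T@np.array([(uv[0]-c['cx'])/c['f'],(uv[1]-c['cy'])/c['f'],1]); o=-c['R'].T@c['t']
    return (o+d*(z-o[2])/d[2])
def proj(c,p):
    q=c['R']@np.array(p)+c['t']; return np.round([c['cx']+c['f']*q[0]/q[2],c['cy']+c['f']*q[1]/q[2]],1)
E
python3 - <<'E'
from h import *
t=cam('top'); s=cam('scene')
for c in(t,s): print('campos',-c['R'].T@c['t'],'tcp',proj(c,r.read_state()['ee_pos']), 'ori',proj(c,[0,0,0]))
P=t['pixels'][:,:,::-1]; S=s['pixels'][:,:,::-1]
a=cv2.resize(P[160:280,170:390],None,fx=3.6,fy=3.6,interpolation=cv2.INTER_CUBIC)
b=cv2.resize(S[140:260,190:370],None,fx=4.4,fy=4.4,interpolation=cv2.INTER_CUBIC)
cv2.imwrite('pics/a.png',a); cv2.imwrite('pics/b.png',b)
g=P.max(2)
m=((P.min(2)>130)).astype(np.uint8)
m[:180]=0;m[240:]=0;m[:,:245]=0;m[:,375:]=0
cs,_=cv2.findContours(m,0,2); k=max(cs,key=cv2.contourArea); rc=cv2.minAreaRect(k); print(rc)
for q in cv2.boxPoints(rc): print('panel',q,cast(t,q,.019))
E
```

```text
campos [ 0.43009316 -0.00987087  1.05064837] tcp [-21.5 392. ] ori [300. 448.]
campos [-0.06438851 -0.75515813  0.93444683] tcp [ 66.6 111.6] ori [114.4 337.6]
((311.91461181640625, 209.76829528808594), (102.03872680664062, 32.24600601196289), 6.340191841125488)
panel [259.42682 220.15855] [0.54432919 0.1154946  0.019     ]
panel [262.9878  188.10976] [0.62774657 0.10952119 0.019     ]
panel [364.4024  199.37804] [ 0.60345594 -0.15356252  0.019     ]
panel [360.84143 231.42683] [ 0.52006321 -0.14421385  0.019     ]
```

View pics/a.png

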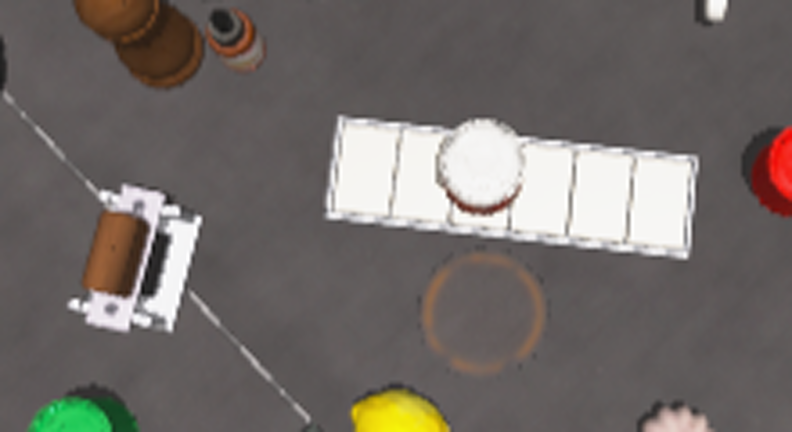

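View pics/b.png

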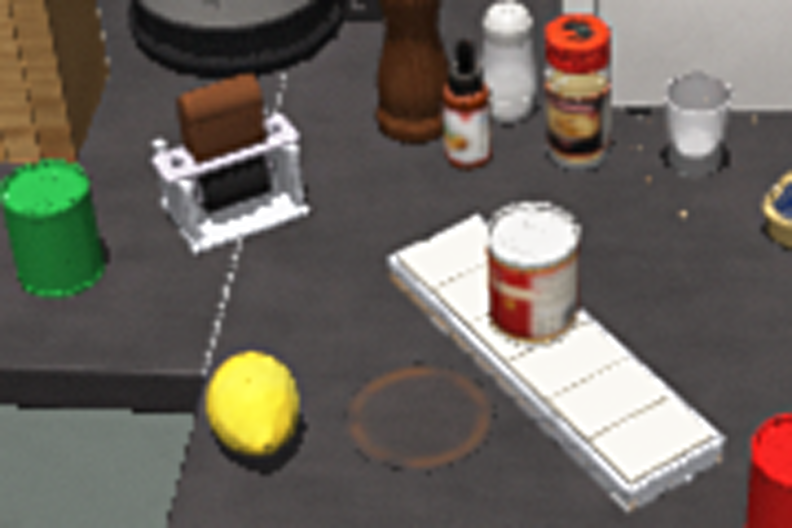

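The crops show the tin lid's centre at about a(482,162), with panel corners at a(340,117), (698,156), (688,252) and (327,215). The bridge plate corners are at a(123,185), (165,191), (128,330) and (87,323). The roller is lying across its rest with its broad faces left and right.

```bash
python3 - <<'E'
from h import *
t=cam('top'); s=cam('scene')
A=lambda u,v:(u/3.6+170-.36,v/3.6+160-.36); B=lambda u,v:(u/4.4+190-.4,v/4.4+140-.4)
def quad(c,f,pts,z,n):
    q=np.array([cast(c,f(*p),z) for p in pts]); print(n,'centre',q.mean(0).round(4),'sides',[round(float(np.linalg.norm(q[i]-q[i-1])),4) for i in range(4)],'dirs',[round(float(np.degrees(np.arctan2(*(q[i]-q[i-1])[[1,0]]))),1) for i in range(4)])
quad(t,A,[(340,117),(698,156),(688,252),(328,215)],.019,'panel top')
quad(s,B,[(479,215),(723,440),(628,492),(390,258)],.019,'panel scene')
quad(t,A,[(123,185),(165,191),(128,330),(87,323)],.055,'plate top')
quad(s,B,[(153,152),(292,117),(301,139),(166,180)],.055,'plate scene')
print('tin', cast(t,A(482,161),.0945), cast(s,B(535,235),.0945))
for n,c in(('t',t),('s',s)):
    P=c['pixels'].astype(int); h=cv2.cvtColor(c['pixels'],cv2.COLOR_RGB2HSV)
    m=((h[...,0]<15)&(h[...,1]>110)&(h[...,2]>40)).astype(np.uint8)
    u0,u1,v0,v1=(185,222,205,250) if n=='t' else (225,255,150,180)
    k=np.zeros_like(m);k[v0:v1,u0:u1]=m[v0:v1,u0:u1]
    ys,xs=np.nonzero(k); print(n,'brown',len(xs),xs.min(),xs.max(),ys.min(),ys.max(),cast(c,(xs.mean(),ys.mean()),.1 if n=='t' else .085), cv2.minAreaRect(np.c_[xs,ys].astype(np.float32)))
for nm,uv in dict(lemon=(282,280),green=(190,282),red=(393,206),garlic=(358,284),glass=(280,127),drops=(234,170),spice=(253,143),ring=(304,247)).items(): print(nm,cast(t,uv,.03).round(3))
E
```

```text
panel top centre [ 0.5706 -0.0192  0.019 ] sides [0.071, 0.2586, 0.0697, 0.2571] dirs [-4.8, -95.2, 174.0, 85.1]
panel scene centre [ 0.573  -0.0202  0.019 ] sides [0.0724, 0.2608, 0.0716, 0.2588] dirs [-4.1, -95.8, 174.3, 84.4]
plate top centre [0.5114 0.2434 0.055 ] sides [0.0959, 0.0289, 0.0967, 0.028] dirs [-11.1, -97.1, 168.4, 81.3]
plate scene centre [0.5154 0.2407 0.055 ] sides [0.0328, 0.0978, 0.0261, 0.096] dirs [71.8, -18.4, -112.6, 165.6]
tin [0.57579437 0.00290528 0.0945    ] [ 0.57867896 -0.00222887  0.0945    ]
t brown 291 193 210 219 241 [0.50964385 0.23947749 0.1       ] ((201.48846435546875, 230.0423126220703), (13.418986320495605, 22.10186004638672), 15.255120277404785)
s brown 287 230 249 156 176 [0.51085192 0.23710494 0.085     ] ((240.00001525878906, 166.00001525878906), (15.811387062072754, 19.60611915588379), 71.56504821777344)
lemon [0.395 0.053 0.03 ]
green [0.388 0.278 0.03 ]
red [ 0.586 -0.226  0.03 ]
garlic [ 0.388 -0.136  0.03 ]
glass [0.79 0.07 0.03]
drops [0.671 0.184 0.03 ]
spice [0.745 0.139 0.03 ]
ring [0.478 0.    0.03 ]
```

```bash
cat >> h.py <<'E'
from scipy.spatial.transform import Rotation as Ro
def need(p,yaw=None):
    "row numbers that carry the measured TCP to p, tool down, closing line at yaw deg (mod 180)"
    s=r.read_state(); R=Ro.from_quat(s['eef_rot']); d=R.inv().apply(np.array(p)-s['ee_pos'])
    y=R.as_matrix()[:,1]; cur=np.degrees(np.arctan2(y[1],y[0])); yw=cur if yaw is None else cur+(yaw-cur+90)%180-90
    a=np.radians(yw); Y=np.array([np.cos(a),np.sin(a),0]); Z=np.array([0,0,-1.]); T=Ro.from_matrix(np.c_[np.cross(Y,Z),Y,Z])
    rv=np.degrees((R.inv()*T).as_rotvec())
    print('shift',(d/.3).round(4),'turn',(rv/120).round(4),'| yaw',cur.round(2),'pos',np.round(s['ee_pos'],4),'F',np.round(s['ft_force'],1),'w',round(s['width'],4),'g',round(s['grip_force'],1),'t',s['time'])
E
python3 -c "
from h import *
need([.577,0,.2],80)
need([.577,0,.07],80)"
```

```text
shift [-1.8312 -1.4948  0.1216] turn [-0.0002 -0.     -0.065 ] | yaw 72.19 pos [0.1911 0.595  0.2363] F [-0.1  0.3  0.6] w 0.0874 g 0.0 t 0.3
shift [-1.8312 -1.4947  0.5549] turn [-0.0002 -0.     -0.065 ] | yaw 72.19 pos [0.1911 0.595  0.2363] F [-0.1  0.3  0.6] w 0.0874 g 0.0 t 0.3
```

```bash
python3 -m pendant '[[-1,-0.13,-0.107,0.0,0,0,0],[-1,-0.27,-0.215,0.0,0,0,0],[-1,-0.4,-0.32,0.0,0,0,-0.03],[-1,-0.53,-0.43,0,0,0,-0.065],[-1,-0.66,-0.535,0,0,0,-0.065],[-1,-0.79,-0.64,0,0,0,-0.065],[-1,-0.92,-0.75,0,0,0,-0.065],[-1,-0.92,-0.75,0,0,0,-0.065]]'; python3 -c "
from h import *
need([.577,0,.15],80)"
```

```text
time: 1.3
ee_pos: [0.3874, 0.2929, 0.2369]
eef_rot: [0.091, 0.996, -0.0, 0.0]
ft_force: [-0.1, 1.0, -0.1]
width: 0.0873
grip_force: 0.0
shift [-0.7976 -0.8463  0.2902] turn [ 0.      0.0004 -0.0032] | yaw 79.61 pos [0.3874 0.2929 0.2369] F [-0.1  1.  -0.1] w 0.0873 g 0.0 t 1.3
```

```bash
python3 -m pendant '[[-1,-0.11,-0.12,0,0,0,0],[-1,-0.23,-0.24,0,0,0,0],[-1,-0.34,-0.36,0,0,0,0],[-1,-0.45,-0.48,0.05,0,0,0],[-1,-0.57,-0.605,0.12,0,0,0],[-1,-0.68,-0.73,0.2,0,0,0],[-1,-0.798,-0.846,0.29,0,0,0],[-1,-0.798,-0.846,0.29,0,0,0]]'; python3 - <<'E'
from h import *
need([.577,0,.07],80)
c=cam('scene'); cv2.imwrite('pics/c.png',cv2.resize(c['pixels'][100:260,200:400,::-1],None,fx=3.6,fy=3.6))
E
```

```text
time: 2.3
ee_pos: [0.5766, 0.0016, 0.147]
eef_rot: [0.09, 0.996, -0.001, -0.002]
ft_force: [-1.6, -0.1, 0.2]
width: 0.0871
grip_force: 0.0
shift [-0.003  -0.0043  0.2566] turn [-0.0015 -0.0014 -0.0023] | yaw 79.73 pos [0.5766 0.0016 0.147 ] F [-1.6 -0.1  0.2] w 0.0871 g 0.0 t 2.3
```

View pics/c.png

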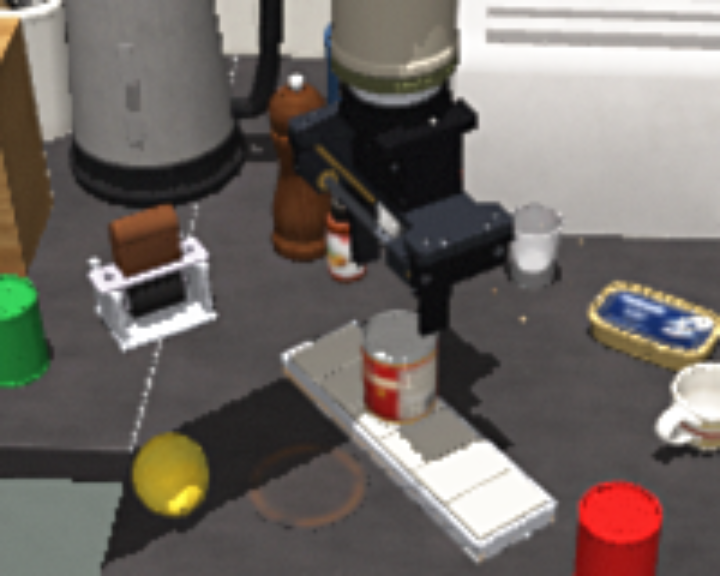

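The fingers straddle the tin, with the lid at c(400,330) and the right finger at c(432,315). I'll descend and grip.

```bash
python3 -m pendant '[[-1,0,-0.004,0.12,0,0,0],[-1,0,-0.004,0.24,0,0,0],[-1,0,-0.004,0.257,0,0,0],[1,0,-0.004,0.257,0,0,0],[1,0,-0.004,0.257,0,0,0],[1,0,-0.004,0.257,0,0,0],[1,0,-0.004,0.257,0,0,0],[1,0,-0.004,0.257,0,0,0]]' 15; python3 -c "
from h import *
need([.577,0,.1],80)"
```

```text
time: 3.35
ee_pos: [0.577, 0.0036, 0.0731]
eef_rot: [0.087, 0.996, 0.0, 0.001]
ft_force: [-1.0, -0.1, 5.7]
width: 0.0569
grip_force: 15.0
shift [-0.0022 -0.0118 -0.0896] turn [ 0.0002  0.0005 -0.0002] | yaw 79.98 pos [0.577  0.0036 0.0731] F [-1.  -0.1  5.7] w 0.0569 g 15.0 t 3.35
```

```bash
python3 -m pendant '[[1,0,0,-0.06,0,0,0],[1,0,0,-0.12,0,0,0],[1,0,0,-0.2,0,0,0],[1,0,0,-0.2,0,0,0]]'; python3 -c "
from h import *
need([.472,-.025,.1],80)
need([.472,-.025,.056],80)"
```

```text
time: 3.85
ee_pos: [0.5779, 0.0038, 0.1349]
eef_rot: [0.087, 0.996, 0.001, 0.002]
ft_force: [0.3, 0.7, -3.2]
width: 0.0566
grip_force: 15.0
shift [ 0.3314 -0.156   0.1149] turn [ 0.0008  0.0018 -0.0001] | yaw 79.99 pos [0.5779 0.0038 0.1349] F [ 0.3  0.7 -3.2] w 0.0566 g 15.0 t 3.85
shift [ 0.3319 -0.1562  0.2615] turn [ 0.0008  0.0018 -0.0001] | yaw 79.99 pos [0.5779 0.0038 0.1349] F [ 0.3  0.7 -3.2] w 0.0566 g 15.0 t 3.85
```

```bash
python3 -m pendant '[[1,0.15,-0.07,0,0,0,0],[1,0.331,-0.156,0,0,0,0],[1,0.331,-0.156,0.06,0,0,0],[1,0.331,-0.156,0.15,0,0,0],[1,0.331,-0.156,0.23,0,0,0],[1,0.331,-0.156,0.25,0,0,0],[1,0.331,-0.156,0.25,0,0,0]]'; python3 -c "
from h import *
need([.472,-.025,.0506],80)"
```

```text
time: 4.72
ee_pos: [0.4705, -0.0252, 0.0574]
eef_rot: [0.087, 0.996, -0.0, -0.0]
ft_force: [-0.3, 1.4, -1.2]
width: 0.0571
grip_force: 15.0
shift [-0.0049  0.0014  0.0227] turn [-0.0001 -0.0003 -0.0001] | yaw 79.99 pos [ 0.4705 -0.0252  0.0574] F [-0.3  1.4 -1.2] w 0.0571 g 15.0 t 4.725
```

```bash
python3 -m pendant '[[1,0,0,0.01,0,0,0],[1,0,0,0.018,0,0,0],[1,0,0,0.024,0,0,0],[1,0,0,0.024,0,0,0]]'; python3 -c "
from h import *
need([.472,-.025,.0506],80)"
```

```text
time: 5.22
ee_pos: [0.471, -0.0249, 0.0506]
eef_rot: [0.087, 0.996, 0.0, 0.0]
ft_force: [-0.2, 1.3, 1.8]
width: 0.0571
grip_force: 15.0
shift [-0.0034  0.0002 -0.0001] turn [ 0.0003  0.0003 -0.    ] | yaw 80.0 pos [ 0.471  -0.0249  0.0506] F [-0.2  1.3  1.8] w 0.0571 g 15.0 t 5.225
```

```bash
python3 -m pendant '[[-1,0,0,0.0,0,0,0],[-1,0,0,0,0,0,0],[-1,0,0,0,0,0,0],[-1,0,0,0,0,0,0],[-1,0,0,-0.1,0,0,0],[-1,0,0,-0.3,0,0,0],[-1,0,0,-0.5,0,0,0],[-1,0,0,-0.5,0,0,0]]'; python3 -c "
from h import *
need([.513,.2405,.2],78.7)"
```

```text
time: 6.22
ee_pos: [0.473, -0.0251, 0.2046]
eef_rot: [0.087, 0.996, 0.001, 0.004]
ft_force: [0.2, 0.3, -0.6]
width: 0.0871
grip_force: 0.0
shift [0.0228 0.8949 0.0183] turn [0.0017 0.0035 0.0107] | yaw 79.98 pos [ 0.473  -0.0251  0.2046] F [ 0.2  0.3 -0.6] w 0.0871 g 0.0 t 6.225
```

```bash
python3 -m pendant '[[-1,0,0.15,0,0,0,0],[-1,0.01,0.3,0,0,0,0],[-1,0.01,0.45,0,0,0,0],[-1,0.02,0.6,0,0,0,0],[-1,0.023,0.75,0,0,0,0.01],[-1,0.023,0.895,0.05,0,0,0.01],[-1,0.023,0.895,0.12,0,0,0.01],[-1,0.023,0.895,0.12,0,0,0.01]]'; python3 - <<'E'
from h import *
need([.513,.2405,.078],78.7)
t=cam('top'); s=cam('scene')
a=cv2.resize(t['pixels'][170:290,140:300,::-1],None,fx=3.5,fy=3.5); b=cv2.resize(s['pixels'][120:240,190:350,::-1],None,fx=3.5,fy=3.5)
a=cv2.resize(a,(400,300)); b=cv2.resize(b,(400,300)); cv2.imwrite('pics/d.png',np.hstack([a,b]))
E
```

```text
time: 7.22
ee_pos: [0.5092, 0.2399, 0.1619]
eef_rot: [0.097, 0.995, -0.002, -0.002]
ft_force: [-0.3, -0.4, -0.2]
width: 0.0869
grip_force: 0.0
shift [-0.0129  0.0053  0.2795] turn [-0.0016 -0.0015  0.001 ] | yaw 78.81 pos [0.5092 0.2399 0.1619] F [-0.3 -0.4 -0.2] w 0.0869 g 0.0 t 7.225
```

View pics/d.png

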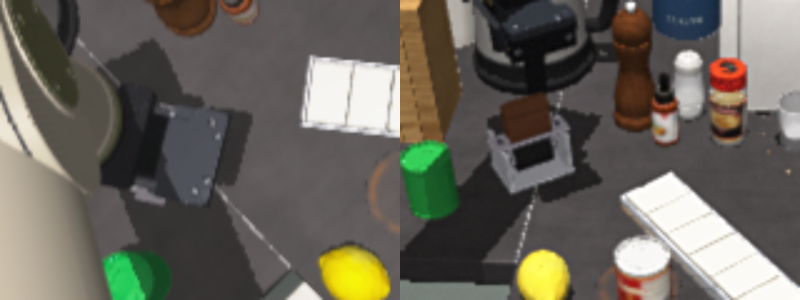

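The tin is upright on the worktop (lid at d(640,255)), and the gripper is above the roller grip at d(525,115). I'll go down and grip it.

```bash
python3 -m pendant '[[-1,-0.01,0.005,0.1,0,0,0],[-1,-0.01,0.005,0.2,0,0,0],[-1,-0.01,0.005,0.27,0,0,0],[-1,-0.01,0.005,0.28,0,0,0],[1,-0.01,0.005,0.28,0,0,0],[1,-0.01,0.005,0.28,0,0,0],[1,-0.01,0.005,0.28,0,0,0],[1,-0.01,0.005,0.28,0,0,0]]' 25; python3 -c "
from h import *
need([.513,.2405,.14],78.7)"
```

```text
time: 8.32
ee_pos: [0.5139, 0.2415, 0.0806]
eef_rot: [0.098, 0.995, 0.0, 0.0]
ft_force: [0.4, -0.4, 0.3]
width: 0.055
grip_force: 0.0
shift [ 0.0021 -0.0038 -0.1979] turn [0.0002 0.0002 0.0008] | yaw 78.79 pos [0.5139 0.2415 0.0806] F [ 0.4 -0.4  0.3] w 0.055 g 0.0 t 8.325
```

```bash
python3 -m pendant '[[1,0,0,0,0,0,0],[1,0,0,0,0,0,0],[1,0,0,0,0,0,0],[1,0,0,0,0,0,0],[1,0,0,0,0,0,0]]' 50; python3 -c "
from h import *
need([.513,.2405,.14],78.7)"
```

```text
time: 8.95
ee_pos: [0.5137, 0.2416, 0.0803]
eef_rot: [0.098, 0.995, 0.0, 0.0]
ft_force: [0.8, 1.1, -1.0]
width: 0.0255
grip_force: 50.0
shift [ 0.0017 -0.004  -0.1992] turn [0.0001 0.     0.0008] | yaw 78.8 pos [0.5137 0.2416 0.0803] F [ 0.8  1.1 -1. ] w 0.0255 g 50.0 t 8.95
```

```bash
python3 -m pendant '[[1,0,0,-0.05,0,0,0],[1,0,0,-0.13,0,0,0],[1,0,0,-0.22,0,0,0],[1,0,0,-0.25,0,0,0],[1,0,0,-0.25,0,0,0]]'; python3 -c "
from h import *
need([.5813,.0846,.125],84.9)"
```

```text
time: 9.57
ee_pos: [0.5138, 0.2414, 0.1555]
eef_rot: [0.098, 0.995, 0.0, 0.0]
ft_force: [0.2, -0.4, -4.1]
width: 0.0258
grip_force: 50.0
shift [-0.3223 -0.4689  0.1016] turn [ 0.0002  0.0002 -0.0509] | yaw 78.79 pos [0.5138 0.2414 0.1555] F [ 0.2 -0.4 -4.1] w 0.0258 g 50.0 t 9.575
```

```bash
python3 -m pendant '[[1,-0.09,-0.13,0,0,0,0],[1,-0.18,-0.26,0,0,0,-0.02],[1,-0.27,-0.39,0,0,0,-0.04],[1,-0.322,-0.469,0.05,0,0,-0.051],[1,-0.322,-0.469,0.1,0,0,-0.051],[1,-0.322,-0.469,0.1,0,0,-0.051],[1,-0.322,-0.469,0.1,0,0,-0.051]]'; python3 - <<'E'
from h import *
need([.5813,.0846,.096],84.9)
t=cam('top'); s=cam('scene')
a=cv2.resize(t['pixels'][150:270,220:380,::-1],(400,300)); b=cv2.resize(s['pixels'][150:270,220:380,::-1],(400,300)); cv2.imwrite('pics/e.png',np.hstack([a,b]))
E
```

```text
time: 10.45
ee_pos: [0.5808, 0.0859, 0.1252]
eef_rot: [0.044, 0.999, 0.0, -0.0]
ft_force: [-0.1, 0.4, -3.2]
width: 0.0257
grip_force: 50.0
shift [-0.0021 -0.0042  0.0973] turn [ 0.0002 -0.0002  0.0009] | yaw 85.0 pos [0.5808 0.0859 0.1252] F [-0.1  0.4 -3.2] w 0.0257 g 50.0 t 10.45
```

View pics/e.png

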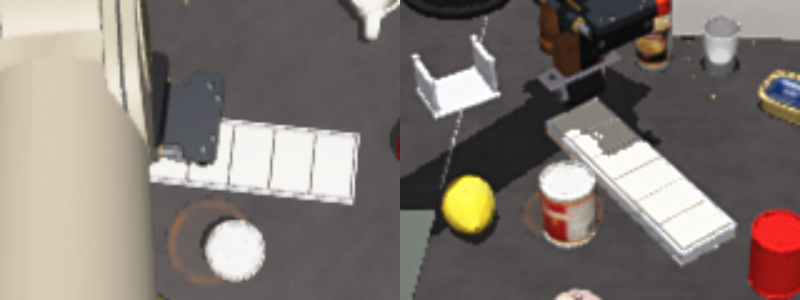

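The roller is held level above the left end tile (e(575,85)), and the tin is well clear. I'll lower it gently and watch the force.

```bash
python3 -m pendant '[[1,0,-0.003,0.05,0,0,0],[1,0,-0.003,0.09,0,0,0],[1,0,-0.003,0.105,0,0,0],[1,0,-0.003,0.11,0,0,0],[1,0,-0.003,0.11,0,0,0]]'; python3 -c "
from h import *
need([.5813,.0846,.0903],84.9)"
```

```text
time: 11.18
ee_pos: [0.5813, 0.0837, 0.0923]
eef_rot: [0.044, 0.999, 0.0, 0.0]
ft_force: [-0.2, -1.4, -3.4]
width: 0.0255
grip_force: 50.0
shift [0.0003 0.0029 0.0068] turn [0.0001 0.0003 0.0001] | yaw 84.91 pos [0.5813 0.0837 0.0923] F [-0.2 -1.4 -3.4] w 0.0255 g 50.0 t 11.175
```

```bash
python3 -m pendant '[[1,0,0,0.003,0,0,0],[1,0,0,0.005,0,0,0],[1,0,0,0.007,0,0,0],[1,0,0,0.007,0,0,0]]'; python3 -m pendant '[[1,0,0,0.003,0,0,0],[1,0,0,0.006,0,0,0],[1,0,0,0.006,0,0,0]]'; python3 -c "
from h import *
need([.5813,.0846,.0903],84.9)"
```

```text
time: 11.68
ee_pos: [0.5814, 0.0838, 0.0904]
eef_rot: [0.044, 0.999, 0.0, 0.0]
ft_force: [-2.1, 0.3, 4.2]
width: 0.0258
grip_force: 50.0
time: 12.05
ee_pos: [0.5818, 0.084, 0.0899]
eef_rot: [0.044, 0.999, 0.001, 0.001]
ft_force: [-4.6, 0.0, 16.4]
width: 0.0256
grip_force: 50.0
shift [ 0.0017  0.0018 -0.0013] turn [0.0006 0.0007 0.0001] | yaw 84.91 pos [0.5818 0.084  0.0899] F [-4.6  0.  16.4] w 0.0256 g 50.0 t 12.05
```

```bash
python3 -m pendant '[[1,0,-0.01,0.002,0,0,0],[1,0,-0.025,0.002,0,0,0],[1,0,-0.04,0.002,0,0,0],[1,0,-0.055,0.002,0,0,0]]';python3 -m pendant '[[1,0,-0.015,0,0,0,0],[1,0,-0.03,0,0,0,0],[1,0,-0.045,0,0,0,0],[1,0,-0.06,0,0,0,0]]'; python3 -c "
from h import *
need([.572-.105*.089,-.02-.105*.996,.0903],84.9)"
```

```text
time: 12.55
ee_pos: [0.5806, 0.07, 0.0899]
eef_rot: [0.044, 0.999, 0.002, 0.001]
ft_force: [-5.1, 6.6, 18.9]
width: 0.0254
grip_force: 50.0
time: 13.05
ee_pos: [0.579, 0.0501, 0.0898]
eef_rot: [0.044, 0.999, 0.001, 0.001]
ft_force: [-5.2, 1.3, 21.1]
width: 0.026
grip_force: 50.0
shift [ 0.0029 -0.5848 -0.0028] turn [0.001  0.001  0.0003] | yaw 84.94 pos [0.579  0.0501 0.0898] F [-5.2  1.3 21.1] w 0.026 g 50.0 t 13.05
```

```bash
python3 -m pendant '[[1,0,-0.018,0,0,0,0],[1,0,-0.036,0,0,0,0],[1,0,-0.054,0,0,0,0],[1,0,-0.072,0,0,0,0]]' | sed -n '2p;4p'; python3 -m pendant '[[1,0,-0.018,0,0,0,0],[1,0,-0.036,0,0,0,0],[1,0,-0.054,0,0,0,0],[1,0,-0.072,0,0,0,0]]' | sed -n '2p;4p';python3 -m pendant '[[1,0,-0.018,0,0,0,0],[1,0,-0.036,0,0,0,0],[1,0,-0.054,0,0,0,0],[1,0,-0.072,0,0,0,0]]' | sed -n '2p;4p'; python3 -c "
from h import *
need([.572-.105*.089,-.02-.105*.996,.0903],84.9)"
```

```text
ee_pos: [0.5772, 0.0296, 0.0899]
ft_force: [-4.7, 6.2, 20.4]
ee_pos: [0.5753, 0.0068, 0.0899]
ft_force: [-6.1, 2.1, 21.3]
ee_pos: [0.5736, -0.0135, 0.0899]
ft_force: [-4.8, 6.2, 19.2]
shift [ 0.0039 -0.3722 -0.0026] turn [0.0016 0.0013 0.0006] | yaw 84.97 pos [ 0.5736 -0.0135  0.0899] F [-4.8  6.2 19.2] w 0.0257 g 50.0 t 14.55
```

```bash
python3 -m pendant '[[1,0.001,-0.018,0,0,0,0],[1,0.001,-0.036,0,0,0,0],[1,0.002,-0.054,0,0,0,0],[1,0.002,-0.072,0,0,0,0],[1,0.003,-0.09,0,0,0,0],[1,0.004,-0.108,0,0,0,0],[1,0.004,-0.126,0,0,0,0]]' | sed -n '2p;4p'; python3 -m pendant '[[1,0,-0.018,0,0,0,0],[1,0,-0.036,0,0,0,0],[1,0,-0.054,0,0,0,0],[1,0,-0.072,0,0,0,0],[1,0,-0.09,0,0,0,0],[1,0,-0.108,0,0,0,0],[1,0,-0.126,0,0,0,0]]' | sed -n '2p;4p';python3 -m pendant '[[1,0,-0.018,0,0,0,0],[1,0,-0.036,0,0,0,0],[1,0,-0.054,0,0,0,0],[1,0,-0.072,0,0,0,0],[1,0,-0.09,0,0,0,0],[1,0,-0.108,0,0,0,0],[1,0,-0.108,0,0,0,0],[1,0,-0.108,0,0,0,0]]' | sed -n '2p;4p'; python3 -c "
from h import *
need([.572-.105*.089,-.02-.105*.996,.0903],84.9)"
```

```text
ee_pos: [0.5697, -0.0523, 0.0899]
ft_force: [-0.1, 6.3, 17.5]
ee_pos: [0.5663, -0.0905, 0.0899]
ft_force: [-1.4, -0.2, 18.1]
ee_pos: [0.5633, -0.1235, 0.0899]
ft_force: [-2.0, -0.1, 17.7]
shift [ 0.0017 -0.0039 -0.0012] turn [-0.0001  0.0021 -0.0001] | yaw 84.89 pos [ 0.5633 -0.1235  0.0899] F [-2.  -0.1 17.7] w 0.0258 g 50.0 t 17.3
```

The height held at 0.0899 along the whole row under about 20 N. Next I'll lift and carry the roller back over the rest.

```bash
python3 -m pendant '[[1,0,0,-0.03,0,0,0],[1,0,0,-0.1,0,0,0],[1,0,0,-0.2,0,0,0],[1,0,0.12,-0.25,0,0,0],[1,0,0.24,-0.25,0,0,0],[1,0,0.36,-0.25,0,0,0],[1,0,0.48,-0.25,0,0,0],[1,0,0.6,-0.25,0,0,0]]'; python3 - <<'E'
from h import *
need([.5137,.2416,.145],78.8)
s=cam('scene')
cv2.imwrite('pics/f.png',cv2.resize(s['pixels'][140:260,220:380,::-1],(800,600),interpolation=cv2.INTER_CUBIC))
E
```

```text
time: 18.3
ee_pos: [0.5768, 0.0577, 0.1619]
eef_rot: [0.044, 0.999, -0.0, -0.001]
ft_force: [1.1, -0.4, -3.4]
width: 0.0259
grip_force: 50.0
shift [0.2638 0.5919 0.0565] turn [-0.0003 -0.0007  0.0509] | yaw 84.91 pos [0.5768 0.0577 0.1619] F [ 1.1 -0.4 -3.4] w 0.0259 g 50.0 t 18.3
```

View pics/f.png

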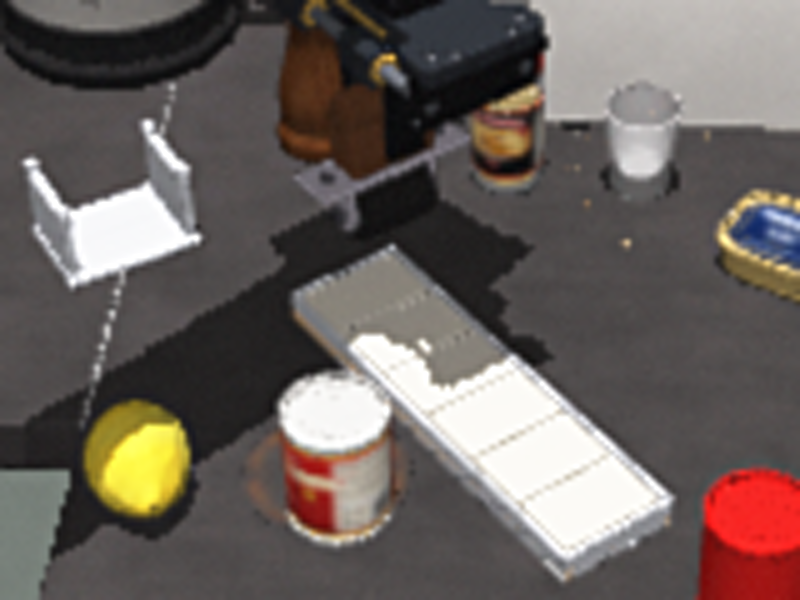

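The tiles look level with the trim (f(310,300) to (660,500)), and the rest stands empty at f(110,210). I'll return to the pose where I grasped the roller.

```bash
python3 -m pendant '[[1,0.05,0.12,0,0,0,0],[1,0.1,0.24,0,0,0,0.02],[1,0.16,0.36,0,0,0,0.04],[1,0.21,0.48,0,0,0,0.051],[1,0.264,0.592,0,0,0,0.051],[1,0.264,0.592,0.05,0,0,0.051],[1,0.264,0.592,0.056,0,0,0.051],[1,0.264,0.592,0.056,0,0,0.051]]'; python3 - <<'E'
from h import *
need([.5137,.2416,.0853],78.8)
t=cam('top'); s=cam('scene')
b=cv2.resize(s['pixels'][130:220,200:320,::-1],(800,600),interpolation=cv2.INTER_CUBIC); cv2.imwrite('pics/g.png',b)
E
```

```text
time: 19.35
ee_pos: [0.5146, 0.2391, 0.1457]
eef_rot: [0.099, 0.995, -0.0, -0.0]
ft_force: [0.8, 0.2, -3.4]
width: 0.0255
grip_force: 50.0
shift [0.0044 0.0077 0.2012] turn [-0.0005 -0.0002 -0.0009] | yaw 78.69 pos [0.5146 0.2391 0.1457] F [ 0.8  0.2 -3.4] w 0.0255 g 50.0 t 19.35
```

View pics/g.png

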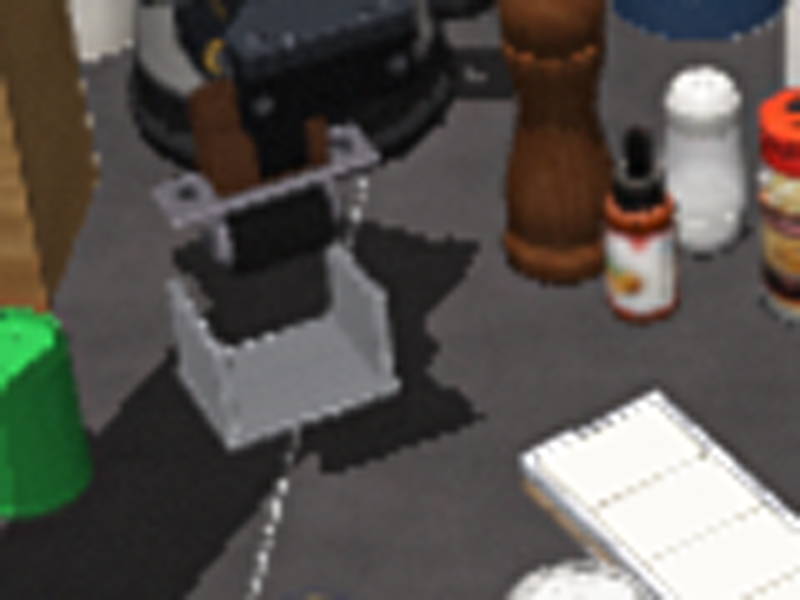

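The roller is square above the rest (plate g(265,175), side plates g(205,340) and (365,310)). I'll lower it part way and refine the position.

```bash
python3 -m pendant '[[1,0.003,0.006,0.04,0,0,0],[1,0.003,0.006,0.1,0,0,0],[1,0.003,0.006,0.15,0,0,0],[1,0.003,0.006,0.17,0,0,0],[1,0.003,0.006,0.17,0,0,0],[1,0.003,0.006,0.17,0,0,0]]'; python3 -c "
from h import *
need([.5137,.2416,.0803],78.8)"
```

```text
time: 20.2
ee_pos: [0.5141, 0.2427, 0.0954]
eef_rot: [0.098, 0.995, 0.0, 0.0]
ft_force: [1.1, -0.3, -3.1]
width: 0.0255
grip_force: 50.0
shift [ 0.0006 -0.0038  0.0504] turn [ 0.0003  0.0003 -0.0001] | yaw 78.79 pos [0.5141 0.2427 0.0954] F [ 1.1 -0.3 -3.1] w 0.0255 g 50.0 t 20.2
```

```bash
python3 -m pendant '[[1,0,-0.003,0.015,0,0,0],[1,0,-0.003,0.03,0,0,0],[1,0,-0.003,0.042,0,0,0],[1,0,-0.003,0.05,0,0,0],[1,0,-0.003,0.05,0,0,0]]'; python3 -c "
from h import *
need([.5137,.2416,.0803],78.8)"
```

```text
time: 20.82
ee_pos: [0.5136, 0.2416, 0.0802]
eef_rot: [0.098, 0.995, 0.0, -0.0]
ft_force: [-2.6, -1.2, 1.8]
width: 0.0258
grip_force: 50.0
shift [-0.0004 -0.     -0.0002] turn [ 0.0001 -0.0001 -0.0001] | yaw 78.79 pos [0.5136 0.2416 0.0802] F [-2.6 -1.2  1.8] w 0.0258 g 50.0 t 20.825
```

Seated, with its weight taken off the arm. I'll release and retreat.

```bash
python3 -m pendant '[[-1,0,0,0,0,0,0],[-1,0,0,0,0,0,0],[-1,0,0,0,0,0,0],[-1,0,0,0,0,0,0],[-1,0,0,0,0,0,0],[-1,0,0,-0.1,0,0,0],[-1,0,0,-0.25,0,0,0],[-1,0,0,-0.4,0,0,0]]'; python3 -m pendant '[[-1,0,0,-0.1,0,0,0],[-1,0,0,-0.2,0,0,0],[-1,0,0,-0.2,0,0,0],[-1,0,0,-0.2,0,0,0]]'; python3 - <<'E'
from h import *
t=cam('top'); s=cam('scene')
b=cv2.resize(s['pixels'][140:260,200:360,::-1],(800,600),interpolation=cv2.INTER_CUBIC); cv2.imwrite('pics/i.png',b)
E
```

```text
time: 21.82
ee_pos: [0.5134, 0.2415, 0.2012]
eef_rot: [0.098, 0.995, -0.0, -0.0]
ft_force: [0.6, -0.2, -0.2]
width: 0.0862
grip_force: 0.0
time: 22.32
ee_pos: [0.5133, 0.2415, 0.2593]
eef_rot: [0.098, 0.995, -0.0, -0.0]
ft_force: [-0.7, 0.3, -0.9]
width: 0.0872
grip_force: 0.0
```

View pics/i.png

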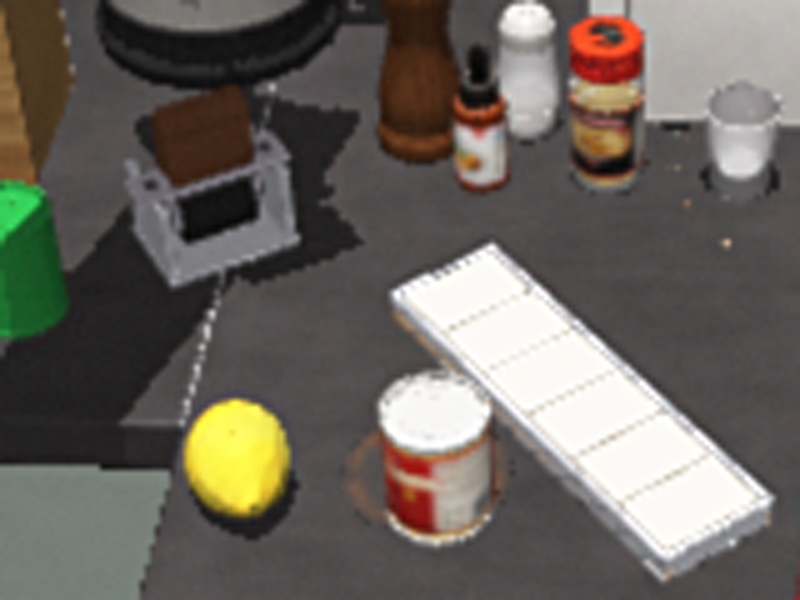

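The roller hangs level in its rest (i(215,180)), the tin stands upright (i(435,460)), and the tiles look flush along the row. I'm handing the job in.

```bash
python3 -c "
from bench import r
print(r.close_job())"
```

```text
the job is handed in; nothing more can be done
None
```

The job is handed in, with no verdict returned: the tin stands upright on the worktop, the whole row was rolled at about 20 N and looks flush with the trim, and the roller hangs back in its rest.

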